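# Load the glass reference block into the sprung-flap light gauge on a knife maker's bench

## Task

Tip the light gauge's sprung red flap back until it snaps over and stays open, then stand the glass reference block upright in the nest, clear faces towards the lamp and the sensor, and press it back firmly against the brass stop for a moment, without ramming it. Then tip the flap forward again so that it snaps fully shut over the block, and let go. Leave the roller, the blade and the tin where they are.

Things in the scene. Friction and masses are not known exactly. Their poses are not given: they have to be found in the camera images.
- gauge: Light gauge, fixed to the bench: grey deck 140 x 150 mm, 30 mm high (its x from -52 to +88 mm). Origin on the bench below the nest's middle; x points from its open front to its hinge side, y along the light path to the lamp, z up. Two aluminium hinge posts, 16 x 14 mm, reach 112 mm above the bench at x +55, y -43 and +43 mm.
- lamp_window (a point): Yellow window in the inner face of the dark steel lamp tower (+y side of the nest), 27 mm from the nest's middle and 60 mm above the bench. The tower is 44 mm in x, 40 mm in y, and its top is 78 mm above the bench.
- sensor_window (a point): Black window in the inner face of the blue sensor tower (-y side), 27 mm from the nest's middle; the tower is sized as the lamp tower. Light runs from window to window.
- nest (a point): Where the middle of the block must be when home: 30 mm above the deck, 60 mm above the bench; axes as the gauge. The block stands on the bare deck between two brass rails (36 mm apart, 8 mm high, 34 mm long in x) with its back face on the stop; the front (-x) is open.
- stop (a point): Top of the brass stop's front face, 12 mm behind the nest's middle (+x). The stop is 14 mm high above the deck, 30 mm wide in y, 6 mm thick, and does not give: hold the block pressed on it with some 3 to 20 N for a moment, by feel (a first touch is not yet a press).
- hinge (a point): Middle of the flap's hinge axis (along the gauge's y), fixed on the gauge 55 mm behind the nest's middle (+x), 102 mm above the bench; axes as the gauge. A spring strut stands below it between the posts.
- tab (a point): Where to pinch the flap's black tab, on its middle, 22 mm up it. The flap is a red plate 4 mm thick, 64 mm wide, front edge 90 mm from the hinge axis; from there the tab (38 mm long, 30 mm wide in y, 6 mm thick) goes up and away from the hinge at 50 degrees to the plate. Shut, the tab leans to the front: pinch it with the tool tilted along it. Axes turn with the flap; the gauge's when shut.
- tab_end (a point): Middle of the tab's free end, 16 mm beyond the pinch point. With the flap open the tab points back (+x), 21 degrees above level, and this end lies about 119 mm behind the nest's middle and 201 mm above the bench; pushing it forward (-x) shuts the flap.
- flap (a joint): Flap angle, rad: 0 = shut (level over the nest), 1.9 = open, leaning back against its stop. Its over-centre spring holds it at either stop; it balances at about 1.0, springs open above that and shut below. Starting it takes about 0.28 N m at the hinge to open (2.7 N at the tab) and about 0.25 N m to close, falling to nothing at the balance point; the flap weighs about 80 g.
- block_mid (a point): Centre of the glass reference block, standing upright: 24 x 24 mm, 60 mm high, about 100 g. z up along its height. Clear glass faces look to its +y and -y; the faces to its +x and -x are black, as is its 8 mm cap, which bears a white line along y (the way light passes). Either way round is right.
- roller_mid (a point): Bystander: loose aluminium roller standing on end, 46 mm across, 58 mm high; its centre.
- blade: Bystander: knife blank lying flat, from -110 mm (pale wooden handle) to +108 mm (steel point) along its x, 26 mm wide, 5 mm thick; origin under it where the handle ends.
- tin_mid (a point): Bystander: open steel tin, 76 mm across, 55 mm high; its centre.
There are look-alikes about, which are no part of the job. Several things look just like the gauge: the one meant starts farthest from the robot's base. Of the things that look like the part that bears block_mid, take the one that is nearest to the robot's base at the start.

How it is judged:
By the outcome, as a careful person would: the job done as asked, in the order asked, and still so for the second after the job is handed in, with the robot touching nothing.
It also fails if it takes over 67 s, if anything falls off the work surface, if the arm or the gripper's body presses on something with over 40 N, if the wrist force passes 120 N, or if a joint passes its speed limit or range.

## Robot

A 7-joint arm with a two-finger parallel gripper is mounted at the origin on the work surface. World frame = base frame: x ahead of the robot, y to its left, z up, the work surface at z = 0. Lengths are in m, angles in degrees, forces in N, time in s.
With the tool pointing down it reaches from about 0.4 to 0.85 m from the base axis. Payload 10.4 kg.
Tool frame: the origin (TCP) lies midway between the tips of the shut fingers; the grasp point (between the pads) lies 19 mm behind it (env.hold_point_z is the distance from the TCP to the grasp point, in m); x points along the fingers, y is the direction in which the jaws open and shut, and the axes are right-handed (so a half turn about x gives the same grasp; the last joint's range is limited). The gripper opens to 85 mm and grips with 20 to 120 N. Pads are 22 mm wide; open, the fingers measure 114 mm over their backs; the gripper's body (76 mm by 85 mm) begins 54 mm behind the grasp point. The pads swing forward as they close: fully open they stand 13 mm farther back than shut.
Start: joints at [-67.185, 19.034, -3.707, 83.658, 1.238, 77.344, -5.071], TCP at [0.255, 0.571, 0.231] pointing down, gripper open.
Joint ranges: [-148.97, 148.97], [-28.65, 121.19], [-84.17, 76.75], [9.2, 138.47], [-72.65, 252.65], [3.7, 117.97], [-149.18, 149.18]. Speed limits (degrees/s): [127.2, 127.2, 159.86, 159.86, 180, 180, 180].

## Interface

Orientations are given as a 3x3 rotation matrix whose columns are the frame's x, y, z axes.
In Python, from cell import read_state, cams, ticket, env gives the robot as it stands.
- The arm moves only by the tool drive_tool, never from a script. Its arguments are lists of equal length, an entry for each row: "translation": the shift along the tool's x, y, z in units of 0.05 m (1.0 is 0.05 m), a list of three; "rot": the turn, a rotation vector about the tool's x, y, z in units of 8 degrees (1.0 is 8 degrees), a list of three. A call has 1 to 20 rows; each row shifts and turns the commanded pose from where the row before left it, along the tool's axes as they then stand; what a row does not reach is not made up. A row lasts 1/8 s, in which the tool goes at most 62.5 mm and 10.7 degrees, less where a joint would pass 70% of its speed; a pose out of reach is approached as far as the arm can. A call with a number of a shift or a turn outside -1 to 1 is refused whole. A call with a gripper value outside its range is refused whole. "grip" is the closure, from 0 (fully open) to 1 (shut), set as the call begins (left out, the last holds). The fingers move at their own pace and stop on an object; "squeeze" is the grip in N (left out, the last holds). Time passes only in rows, so rows that do not move let the fingers close. It gives the time, the measured TCP pose, the force and the opening at its end, in the units of the state.
- read_state(): the state, without advancing time (a new reading comes with each control period).
- cams.read_camera(name): name is "scene" or "top"; returns a dict with "pixels" (480x640x3 uint8, blue, green, red), "depth" (480x640 float32, m along the optical axis (not along the pixel's ray), 0 where there is no reading), "vfov" (degrees; the focal length in pixels is half the picture's height over the tangent of half this angle, whatever the lens; pixels are square), "cx", "cy" (the principal point, pixels), "R" (3x3) and "t" (3): a world point X has camera coordinates R X + t. Camera axes: x right, y down, z forward; pixel columns grow to the right and rows downward; lengths in m; the calibration is good to about 2 mm. A picture is of the moment at which its call begins.
- ticket.close_job(): hands the job in, once; it reports no verdict.
The state is a dict: "time": time; "joint_pos": joint angles; "joint_velocities": joint speeds; "effort": joint torques, N m; "position": TCP position; "tool_rot": TCP orientation; "contact_force": force on the tool from outside, world axes, zero at the start; "moment": the same for the moment, N m; "grip_width": finger opening in m.
Only numpy, scipy, OpenCV 4.12 (cv2) and the standard library are available. Lean on these libraries where they do the work, as an engineer would, in place of code of your own. Each camera call takes 0.05 s, during which the arm holds its last target. There are 200 camera calls.

## Working session

There is one attempt and no reset: what is moved stays moved. The work goes in short steps, Python scripts to look and compute and a tool call to move; the robot and the scene stay as the last step left them, time stands still between calls to the robot, and variables do not carry over. Pictures are saved under pics/ and viewed, about 8 in all and at most 12, crops included, and the job is handed in when it is done.

Besides the shell and the picture viewer there is one more tool, called after "Emit:" by a JSON object that holds its "name" and its "arguments", one argument or row to a line. drive_tool: Moves the arm, as the interface text tells. Its arguments: {"type":"object","properties":{"translation":{"type":"array"},"rot":{"type":"array"},"grip":{"type":"number"},"squeeze":{"type":"number"}},"required":["translation","rot"]}

```bash
mkdir -p pics; ls
cat > h.py <<'E'
import numpy as np, cv2
from cell import read_state, cams, ticket, env
def cam(n):
    c=cams.read_camera(n); c['f']=240/np.tan(np.radians(c['vfov']/2)); return c
def world(c,u,v,d):
    p=np.stack([(u-c['cx'])/c['f']*d,(v-c['cy'])/c['f']*d,d],-1)
    return (p-c['t'])@c['R']
def cloud(c):
    v,u=np.mgrid[:480,:640]; return world(c,u,v,c['depth'])
def onplane(c,u,v,z):
    r=np.array([(u-c['cx'])/c['f'],(v-c['cy'])/c['f'],1])@c['R']; o=-c['t']@c['R']
    return o+r*(z-o[2])/r[2]
def proj(c,X):
    p=np.asarray(X)@c['R'].T+c['t']; return p[...,:2]/p[...,2:]*c['f']+[c['cx'],c['cy']]
E
python3 - <<'E'
from h import *
import pickle
for n in ('scene','top'):
    c=cam(n); cv2.imwrite(f'pics/{n}0.png',c['pixels']); pickle.dump(c,open(f'{n}0.pkl','wb'))
    print(n,c['f'],c['cx'],c['cy'],-c['t']@c['R'],c['R'].round(3).tolist(),(c['depth']>0).mean())
print(read_state(),env.hold_point_z)
E
```

```text
pics
scene 458.1891420689679 323.4262696460638 240.18874814364594 [ 1.18515896 -0.0383686   0.54353493] [[0.075, 0.997, -0.023], [0.504, -0.058, -0.862], [-0.86, 0.053, -0.507]] 0.9959895833333333
top 446.9813827832631 317.73640332221686 244.2692193135898 [ 0.42397102 -0.0062876   0.92804933] [[-0.029, -0.999, -0.017], [-0.999, 0.029, -0.033], [0.033, 0.017, -0.999]] 0.996162109375
{'time': 0.1, 'joint_pos': array([-67.18592562,  19.06900358,  -3.70798906,  83.69997845,
         1.2381804 ,  77.34380604,  -5.07014867]), 'joint_velocities': array([ 0.02767074, -0.12440258,  0.01089482, -0.15665384, -0.00637491,
        0.0961375 , -0.01455757]), 'effort': array([ 1.93257656e-03, -6.26736474e+01,  4.92722250e-02, -3.92435467e+01,
        1.61958957e-02,  6.92575530e-03, -1.57156656e-06]), 'position': array([0.25515739, 0.57018142, 0.23059858]), 'tool_rot': array([[-4.62981543e-04,  4.08430867e-01,  9.12789139e-01],
       [-1.18536164e-03,  9.12788372e-01, -4.08431125e-01],
       [-9.99999190e-01, -1.27108130e-03,  6.15341129e-05]]), 'contact_force': array([-0.1934086 ,  0.49159274,  0.22214038]), 'moment': array([ 0.02027819, -0.01790961,  0.00601069]), 'grip_width': 0.08539436363137713} 0.0187
```

View pics/scene0.png

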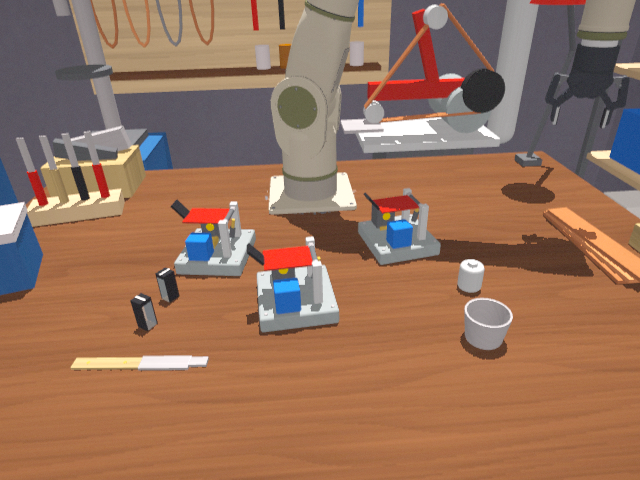

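View pics/top0.png

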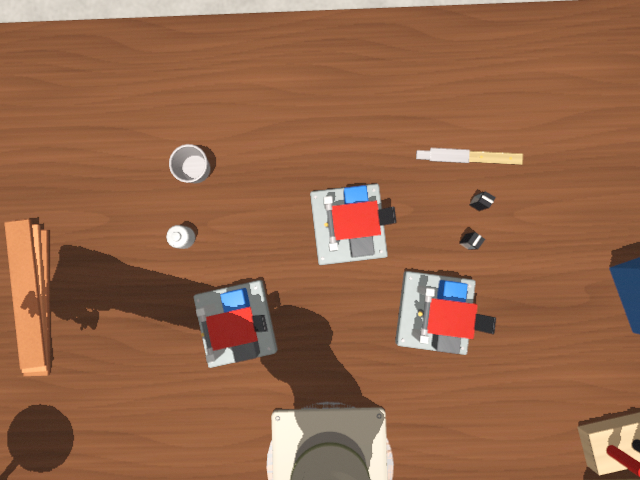

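The top view shows three gauges: (350,222), (437,312) and (235,322). The middle one is farthest from the base at about (330,440), so it is the one meant. There are two look-alike blocks, at (472,240) and (482,201), and the nearer one is (472,240), which is (168,285) in the scene view. I'll check it in a crop and measure.

Run:
```python
from h import *
import pickle
t=pickle.load(open('top0.pkl','rb'));s=pickle.load(open('scene0.pkl','rb'))
a=cv2.resize(s['pixels'][225:345,115:355],None,fx=3.3,fy=3.3,interpolation=cv2.INTER_CUBIC)[:, :800]
b=cv2.resize(t['pixels'][180:270,305:505],None,fx=4,fy=4,interpolation=cv2.INTER_CUBIC)
b=b[:, :800]; a=a[:590-0]; im=np.vstack([cv2.resize(a,(500,250)),cv2.resize(b,(800,360))[:, :500] if 0 else cv2.resize(b,(500,225))])
im=np.vstack([cv2.resize(a,(600,300)),cv2.resize(b,(600,270))])
cv2.imwrite('pics/crop1.png',im)
for n,c in (('top',t),('scene',s)):
    P=cloud(c); hsv=cv2.cvtColor(c['pixels'],cv2.COLOR_BGR2HSV)
    x,y,z=P[...,0],P[...,1],P[...,2]
    G=(x>.38)&(x<.64)&(y>-.2)&(y<.08)
    deck=G&(abs(z-.03)<.006)
    print(n,'deck',deck.sum(), cv2.minAreaRect(P[deck][:,:2].astype(np.float32)), np.median(z[deck]))
    post=G&(abs(z-.112)<.005)&(hsv[...,1]<60)
    k,lab,st,ce=cv2.connectedComponentsWithStats(post.astype(np.uint8))
    for i in range(1,k):
        if st[i,4]>8: print(' post',st[i,4],P[lab==i].mean(0).round(4),ce[i].round(1))
    red=G&((hsv[...,0]<8)|(hsv[...,0]>172))&(hsv[...,1]>200)&(z>.08)
    print(' red',red.sum(),cv2.minAreaRect(P[red][:,:2].astype(np.float32)),np.median(z[red]))
    blk=(z>.01)&(z<.075)&(y<-.2)&(y>-.42)&(x>.36)&(x<.6)&(abs(x-.46)<.12)
    k,lab,st,ce=cv2.connectedComponentsWithStats(blk.astype(np.uint8))
    for i in range(1,k):
        if st[i,4]>30:
            q=lab==i; tp=q&(z>z[q].max()-.006)
            print(' blk',st[i,4],ce[i].round(0),z[q].max().round(4),P[tp].mean(0).round(4),cv2.minAreaRect(P[tp][:,:2].astype(np.float32)))
            w=tp&(hsv[...,2]>110)&(hsv[...,1]<60)
            if w.sum()>2:
                W=P[w][:,:2]; e=np.linalg.svd(W-W.mean(0))[2][0]; print('   white',w.sum(),W.mean(0).round(4),np.degrees(np.arctan2(e[1],e[0])))
```

```text
top deck 2355 ((0.4707770347595215, -0.0888013169169426), (0.19988353550434113, 0.20628705620765686), 5.048869609832764) 0.030236063879369113
 post 88 [ 0.5289 -0.013   0.111 ] [327.6 201.5]
 post 81 [ 0.497  -0.1109  0.1125] [381.7 217.1]
 post 20 [ 0.5002 -0.0155  0.1079] [329.4 217.2]
 post 119 [ 0.4568 -0.0196  0.1103] [332.3 240.7]
 red 3 ((0.45470935106277466, -0.05371219664812088), (0.1130298599600792, 0.0), 122.94934844970703) 0.928049331222452
 blk 306 [483. 201.] 0.0645 [ 0.5303 -0.3208  0.0607] ((0.5304161906242371, -0.32129964232444763), (0.02404187247157097, 0.0251617431640625), 56.7120246887207)
   white 42 [ 0.5311 -0.3222] -123.29225203932447
 blk 290 [472. 241.] 0.0645 [ 0.4508 -0.2971  0.0608] ((0.45134562253952026, -0.2972164452075958), (0.02423067018389702, 0.02459067478775978), 54.38844299316406)
   white 42 [ 0.4511 -0.2977] 144.4894248085183
 blk 428 [444. 281.] 0.0749 [ 0.3692 -0.2393  0.0732] ((0.3707236349582672, -0.24849596619606018), (0.014713014476001263, 0.046580325812101364), 8.180755615234375)
scene deck 2425 ((0.4712011218070984, -0.08731536567211151)
[... 207 characters left out ...]
756897, -0.06152375787496567), (0.06539475917816162, 0.08353617042303085), 4.196922302246094) 0.10481509878696013
 blk 991 [199. 260.] 0.0749 [ 0.3701 -0.2451  0.0721] ((0.36888545751571655, -0.24711553752422333), (0.013772250153124332, 0.04578834027051926), 0.8079246282577515)
 blk 496 [167. 283.] 0.0626 [ 0.451  -0.295   0.0602] ((0.44954103231430054, -0.2960662543773651), (0.0281696654856205, 0.024925481528043747), 52.55476760864258)
   white 33 [ 0.4475 -0.2967] -33.790817925108755
 blk 596 [143. 310.] 0.0628 [ 0.5299 -0.3187  0.0603] ((0.5277507305145264, -0.319369912147522), (0.027727115899324417, 0.025908688083291054), 57.32283401489258)
   white 36 [ 0.5265 -0.3192] 52.58782747304307
```

View pics/crop1.png

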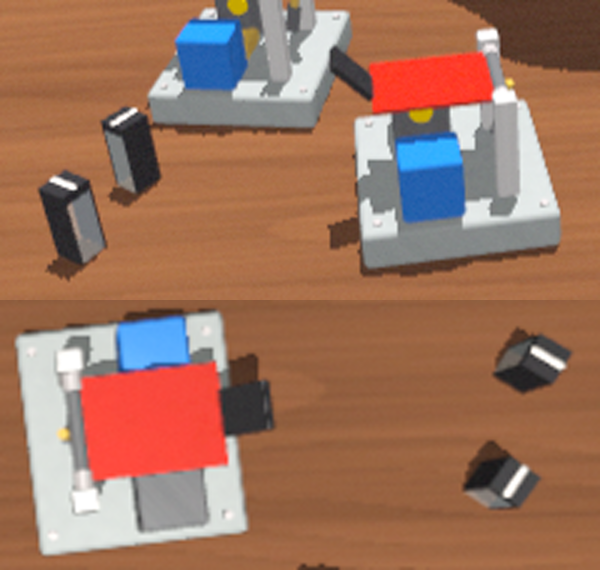

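Run:
```python
from h import *
import pickle
t=pickle.load(open('top0.pkl','rb'));s=pickle.load(open('scene0.pkl','rb'))
for n,c in (('top',t),('scene',s)):
    P=cloud(c); hsv=cv2.cvtColor(c['pixels'],cv2.COLOR_BGR2HSV)
    x,y,z=P[...,0],P[...,1],P[...,2]
    G=(x>.38)&(x<.64)&(y>-.2)&(y<.08)
    m=(G&(hsv[...,1]<70)&(abs(z-.03)<.005)).astype(np.uint8)
    k,lab,st,ce=cv2.connectedComponentsWithStats(cv2.morphologyEx(m,cv2.MORPH_OPEN,np.ones((2,2))))
    keep=np.isin(lab,[i for i in range(1,k) if st[i,4]>25])
    v,u=np.nonzero(keep)
    W=np.array([onplane(c,a,b,.03)[:2] for a,b in zip(u,v)],np.float32)
    r=cv2.minAreaRect(W); print(n,keep.sum(),r)
    # robust: refine in frame by percentile of extents
    best=None
    for ang in np.arange(-5,16,.25):
        a=np.radians(ang); e=np.array([[np.cos(a),np.sin(a)],[-np.sin(a),np.cos(a)]])
        q=W@e.T; lo=np.percentile(q,.7,0);hi=np.percentile(q,99.3,0); A=np.prod(hi-lo)
        if best is None or A<best[0]: best=(A,ang,hi-lo,((hi+lo)/2)@e)
    print(best)
    for zz in (.112,):
      post=G&(z>.1065)&(z<.118)&(hsv[...,1]<60)
      k,lab,st,ce=cv2.connectedComponentsWithStats(post.astype(np.uint8))
      for i in range(1,k):
        if st[i,4]>15:
          v,u=np.nonzero(lab==i); W=np.array([onplane(c,a,b,zz)[:2] for a,b in zip(u,v)],np.float32)
          print(' post',st[i],W.mean(0).round(4),cv2.minAreaRect(W))
    red=G&((hsv[...,0]<8)|(hsv[...,0]>172))&(hsv[...,1]>150)&(z>.095)&(z<.115)
    W=P[red]; print(' red',len(W),cv2.minAreaRect(W[:,:2].astype(np.float32)),np.median(W[:,2]), hsv[225,355],P[225,355])
    blue=G&(hsv[...,0]>100)&(hsv[...,0]<125)&(hsv[...,1]>150)&(abs(z-.078)<.005)
    W=P[blue]; print(' blue',len(W),cv2.minAreaRect(W[:,:2].astype(np.float32)))
```

```text
top 2275 ((0.4682621657848358, -0.09114822745323181), (0.19919635355472565, 0.20613521337509155), 5.0692243576049805)
(np.float64(0.03911035189339553), np.float64(4.25), array([0.19382468, 0.2017821 ]), array([ 0.46945817, -0.08888324]))
 post [323 196  10  15  95] [ 0.528  -0.0131] ((0.5258294343948364, -0.013631265610456467), (0.02568995952606201, 0.01535765640437603), 7.720734119415283)
 post [379 209   7  17  88] [ 0.4973 -0.1111] ((0.49742791056632996, -0.11139804869890213), (0.029751094058156013, 0.010568361729383469), 6.171422958374023)
 post [327 212   6  10  28] [ 0.501  -0.0153] ((0.5010384321212769, -0.015343786217272282), (0.018239961937069893, 0.006654804572463036), 12.312362670898438)
 post [328 223  10  28 133] [ 0.4584 -0.0193] ((0.464500367641449, -0.02024809643626213), (0.04983042925596237, 0.015000184997916222), 0.9113587141036987)
 red 1555 ((0.493742436170578, -0.06403987109661102), (0.06338749080896378, 0.08497556298971176), 5.171999931335449) 0.10434654735547862 [  2 191 252] [ 0.4845496  -0.06223084  0.10665945]
 blue 345 ((0.5458410978317261, -0.0669512748718
[... 228 characters left out ...]
float64(5.0), array([0.19616177, 0.19716138]), array([ 0.47779409, -0.08133819]))
 post [306 237  16  33 196] [ 0.4938 -0.0149] ((0.49152323603630066, -0.014788918197154999), (0.10789744555950165, 0.01637597382068634), 4.780926704406738)
 post [256 250   7  14  59] [ 0.4981 -0.1093] ((0.49529802799224854, -0.10962239652872086), (0.045364316552877426, 0.009593989700078964), 5.8532185554504395)
 red 934 ((0.4905936121940613, -0.061876554042100906), (0.06823571026325226, 0.08541109412908554), 3.8232390880584717) 0.10480121178593967 [ 11 143  93] [0.19936481 0.10163825 0.00122358]
 blue 391 ((0.539547860622406, -0.0655062273144722), (0.043236736208200455, 0.04306076839566231), 4.768277645111084)
```

Run:
```python
from h import *
import pickle
from scipy.optimize import least_squares
t=pickle.load(open('top0.pkl','rb'));s=pickle.load(open('scene0.pkl','rb'))
for n,c in (('top',t),('scene',s)):
    P=cloud(c); hsv=cv2.cvtColor(c['pixels'],cv2.COLOR_BGR2HSV)
    z=P[...,2]
    a0=np.radians(4.6); N0=np.array([.494,-.0715])
    ex=np.array([-np.sin(a0),np.cos(a0)]); ey=-np.array([np.cos(a0),np.sin(a0)])
    q=P[...,:2]-N0; gx=q@ex; gy=q@ey
    m=(abs(gx-.018)<.085)&(abs(gy)<.09)&(hsv[...,1]<70)&(abs(z-.03)<.005)
    v,u=np.nonzero(m); W=np.array([onplane(c,i,j,.03)[:2] for i,j in zip(u,v)])-N0
    wx,wy=W@ex,W@ey
    # edges: outermost per 4mm bin
    out={}
    for nm,p,r in (('x-',wy,-wx),('x+',wy,wx),('y-',wx,-wy),('y+',wx,wy)):
        pts=[]
        for b in np.arange(-.07,.09,.004):
            k=(p>=b)&(p<b+.004)
            if k.sum()>2 : pts.append((b+.002,r[k].max()))
        pts=np.array(pts); pts=pts[abs(pts[:,1]-np.median(pts[:,1]))<.006]
        f=np.polyfit(pts[:,0],pts[:,1],1); out[nm]=(len(pts),np.median(pts[:,1]).round(4),np.degrees(f[0]).round(2))
    print(n,out)
    red=(abs(gx)<.08)&(abs(gy)<.05)&((hsv[...,0]<8)|(hsv[...,0]>172))&(hsv[...,1]>150)&(z>.095)&(z<.115)
    v,u=np.nonzero(red); W=np.array([onplane(c,i,j,.104)[:2] for i,j in zip(u,v)])-N0
    print(' red x',np.percentile(W@ex,[1,99]),'y',np.percentile(W@ey,[1,99]))
    tab=(gx<-.033)&(gx>-.075)&(abs(gy)<.025)&(z>.09)&(z<.15)
    Q=P[tab]; print(' tab',tab.sum(),[np.percentile(k,[2,98]).round(4) for k in (gx[tab],gy[tab],z[tab])])
    b=(abs(P[...,0]-.451)<.03)&(abs(P[...,1]+.297)<.03)&(abs(z-.06)<.004)
    v,u=np.nonzero(b); W=np.array([onplane(c,i,j,.06)[:2] for i,j in zip(u,v)],np.float32)
    print(' block',cv2.minAreaRect(W), W.mean(0))
    w=b&(hsv[...,2]>110)&(hsv[...,1]<60); v,u=np.nonzero(w); W=np.array([onplane(c,i,j,.06)[:2] for i,j in zip(u,v)],np.float32)
    print('  line',cv2.minAreaRect(W),W.mean(0))
```

```text
top {'x-': (28, np.float64(0.0507), np.float64(0.45)), 'x+': (36, np.float64(0.0867), np.float64(-0.47)), 'y-': (25, np.float64(0.0735), np.float64(-0.53)), 'y+': (36, np.float64(0.0738), np.float64(0.31))}
 red x [-0.03392085  0.04878917] y [-0.03136461  0.03034248]
 tab 307 [array([-0.0604, -0.0334]), array([-0.0151,  0.0169]), array([0.1027, 0.1342])]
 block ((0.45125922560691833, -0.2970110774040222), (0.024975141510367393, 0.024745574221014977), 54.28063201904297) [ 0.4512313  -0.29715723]
  line ((0.4510687291622162, -0.29819580912590027), (0.006904110312461853, 0.023663142696022987), 54.37624740600586) [ 0.4510551  -0.29816478]
scene {'x-': (37, np.float64(0.0485), np.float64(-0.25)), 'x+': (37, np.float64(0.0888), np.float64(-0.74)), 'y-': (35, np.float64(0.0782), np.float64(-0.64)), 'y+': (12, np.float64(0.0729), np.float64(-1.11))}
 red x [-0.03135221  0.0512301 ] y [-0.03106298  0.03399552]
 tab 190 [array([-0.0577, -0.0337]), array([-0.0149,  0.0164]), array([0.1058, 0.1337])]
 block ((0.45134857296943665, -0.29489168524742126), (0.03052612580358982, 0.027610518038272858), 49.47699737548828) [ 0.4510678  -0.29481027]
  line ((0.4464530646800995, -0.2972467839717865), (0.008511435240507126, 0.024162953719496727), 55.92645263671875) [ 0.44641897 -0.29709208]
```

Both crops confirm it: the nearer block stands upright with its line visible, and the far gauge is shut with its tab towards -y. The gauge's +x points roughly along world +y (95°), with the nest near (0.4945, -0.071). First I'll travel to above the tab.

Emit:
{"name": "drive_tool", "arguments": {
  "translation": [
    [0,-0.3,0.28],
    [0,-0.56,0.52],
    [0,-0.56,0.52],
    [0,-0.56,0.52],
    [0,-0.56,0.52],
    [0,-0.56,0.52],
    [0,-0.56,0.52],
    [0,-0.56,0.52],
    [0,-0.56,0.52],
    [0,-0.56,0.52],
    [0,-0.56,0.52],
    [0,-0.56,0.52],
    [0,-0.56,0.52],
    [0,-0.56,0.52],
    [0,-0.56,0.52],
    [0,-0.56,0.52],
    [0,-0.56,0.52],
    [0,-0.56,0.52],
    [0,-0.56,0.52],
    [0,-0.56,0.52]
  ],
  "rot": [
    [0,0,0],
    [0,0,0],
    [0,0,0],
    [0,0,0],
    [0,0,0],
    [0,0,0],
    [0,0,0],
    [0,0,0],
    [0,0,0],
    [0,0,0],
    [0,0,0],
    [0,0,0],
    [0,0,0],
    [0,0,0],
    [0,0,0],
    [0,0,0],
    [0,0,0],
    [0,0,0],
    [0,0,0],
    [0,0,0]
  ],
  "grip": 0.8
}}

```text
time: 2.6
position: [0.4957, -0.1374, 0.2312]
tool_rot: [[-0.0, 0.408, 0.913], [0.0, 0.913, -0.408], [-1.0, 0.0, -0.0]]
contact_force: [0.6, -0.2, 0.1]
grip_width: 0.0172
```

Emit:
{"name": "drive_tool", "arguments": {
  "translation": [
    [0,0,0],
    [0,0,0],
    [0,0,0],
    [0,0,0],
    [0,0,0],
    [0,0,0],
    [0,0,0],
    [0,0,0],
    [0,0,0],
    [0,0,0],
    [0,0,0],
    [0,0,0]
  ],
  "rot": [
    [-0.73,0,0],
    [-0.73,0,0],
    [-0.73,0,0],
    [-0.73,0,0],
    [-0.73,0,0],
    [0,0,1],
    [0,0,1],
    [0,0,1],
    [0,0,1],
    [0,0,1],
    [0,0,0],
    [0,0,0]
  ]
}}

```text
time: 4.1
position: [0.4957, -0.1361, 0.2313]
tool_rot: [[-0.057, -0.068, 0.996], [0.638, 0.765, 0.089], [-0.768, 0.641, -0.0]]
contact_force: [0.3, 0.4, 0.8]
grip_width: 0.017
```

```bash
cat >> h.py <<'E'
N=np.array([.4945,-.071,0]); A=np.radians(5.0)
EX=np.array([-np.sin(A),np.cos(A),0]); EY=-np.array([np.cos(A),np.sin(A),0]); EZ=np.array([0,0,1.])
GR=np.stack([EX,EY,EZ],1)
def G2W(p): return N+GR@np.array(p)
def delta(target):  # world target -> tool units, from measured pose
    s=read_state(); return (s['tool_rot'].T@(np.asarray(target)-s['position'])/.05).round(2)
def where():
    s=read_state(); return 'G pos mm',(GR.T@(s['position']-N)*1000).round(1),'toolx in G',(GR.T@s['tool_rot'][:,0]).round(3),'F in G',(GR.T@s['contact_force']).round(1),s['time'],'q',s['joint_pos'].round(0)
E
python3 - <<'E'
from h import *
print(*where())
u=np.array([np.cos(np.radians(50)),0,-np.sin(np.radians(50))])
e=np.array([-.035,0,.102]); 
g=e-.022*u+.0187*u
print('TCP goal',g); print('pre',delta(G2W(g-.06*u)),'goal',delta(G2W(g)))
# arc twist per 4 deg
T=np.radians(4); p=g-np.array([.055,0,.102]); c,s=np.cos(T),np.sin(T)
d=np.array([c*p[0]+s*p[2],0,-s*p[0]+c*p[2]])-p
x=u; y=np.array([-u[2],0,u[0]])
print('arc row tool x,y units',d@x/.05,d@y/.05)
E
```

```text
G pos mm [-64.9   4.5 231.3] toolx in G [ 0.641  0.001 -0.768] F in G [ 0.3 -0.4  0.8] 4.1 q [  0.  26.  40.  91. -43. 100. 141.]
TCP goal [-0.0371212   0.          0.10452795]
pre [ 1.1  -1.2   0.09] goal [ 2.3  -1.2   0.09]
arc row tool x,y units -0.09320659670757261 0.08867228427170082
```

Emit:
{"name": "drive_tool", "arguments": {
  "translation": [
    [0,-0.4,0.03],
    [0,-0.4,0.03],
    [0,-0.4,0.03],
    [0.37,0,0],
    [0.37,0,0],
    [0.36,0,0],
    [0,0,0],
    [0,0,0]
  ],
  "rot": [
    [0,0,0],
    [0,0,0],
    [0,0,0],
    [0,0,0],
    [0,0,0],
    [0,0,0],
    [0,0,0],
    [0,0,0]
  ]
}}

```text
time: 5.1
position: [0.5011, -0.1466, 0.151]
tool_rot: [[-0.057, -0.068, 0.996], [0.64, 0.763, 0.089], [-0.766, 0.643, 0.001]]
contact_force: [0.3, 0.2, -0.1]
grip_width: 0.017
```

Run:
```python
from h import *
print(*where())
u=np.array([np.cos(np.radians(50)),0,-np.sin(np.radians(50))])
g=np.array([-.0371,0,.1045]); print(delta(G2W(g)))
c=cam('scene'); im=c['pixels'].copy()
im=cv2.resize(im[180:340,170:370],None,fx=4,fy=4,interpolation=cv2.INTER_CUBIC)[:600]
for p in ((-.035,0,.102),(-.0594,0,.131),(-.0491,0,.1189)):
    q=(proj(c,G2W(p))-[170,180])*4; cv2.circle(im,tuple(int(i) for i in q),3,(0,255,0),-1)
cv2.imwrite('pics/p4.png',im)
```

```text
G pos mm [-75.9   0.  151. ] toolx in G [ 0.643  0.001 -0.766] F in G [ 0.2 -0.3 -0.1] 5.1 q [  4.  32.  37.  93. -45.  94. 146.]
[ 1.21 -0.    0.  ]
```

View pics/p4.png

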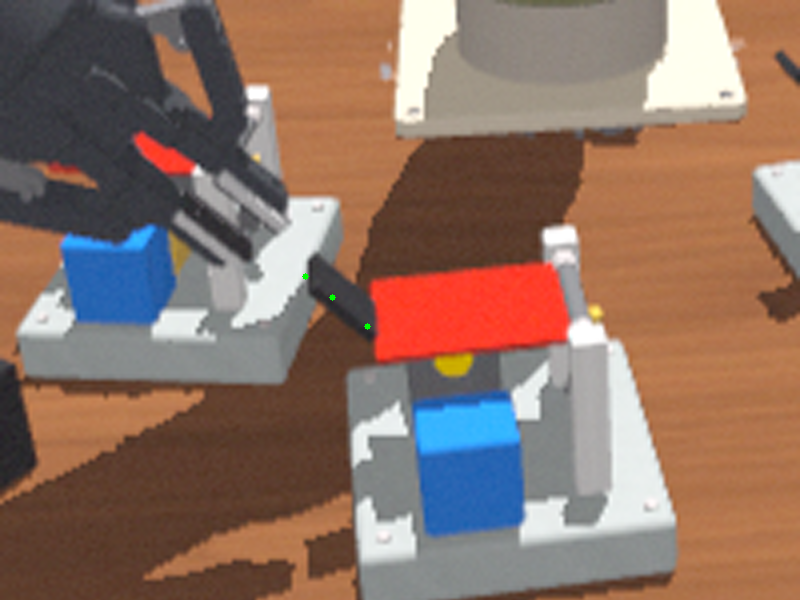

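The dots sit about 2 to 3 mm in front of the tab at (342,295), so I'll aim 1 mm back. Joint 7 is at 146°, close to its limit, so I'll tilt 10° less and widen the cage a little.

Emit:
{"name": "drive_tool", "arguments": {
  "translation": [
    [0,0,0],
    [0,0,0],
    [0,0,0]
  ],
  "rot": [
    [0,0,-0.6],
    [0,0,-0.65],
    [0,0,0]
  ],
  "grip": 0.75
}}

```text
time: 5.52
position: [0.5017, -0.1457, 0.152]
tool_rot: [[-0.043, -0.08, 0.996], [0.498, 0.862, 0.09], [-0.866, 0.5, 0.003]]
contact_force: [0.8, -0.4, 0.9]
grip_width: 0.0217
```

Run:
```python
from h import *
print(*where(),read_state()['grip_width'])
u=GR.T@read_state()['tool_rot'][:,0]
grasp=np.array([-.0481,0,.1189]); g=grasp+.016*u
print(g,delta(G2W(g)))
for T in (4,):
  T=np.radians(T); h=np.array([.056,0,.102]);p=g-h; c,s=np.cos(T),np.sin(T)
  d=np.array([c*p[0]+s*p[2],0,-s*p[0]+c*p[2]])-p
  print('arc row',(read_state()['tool_rot'].T@GR@d/.05).round(3))
```

```text
G pos mm [-75.1  -0.6 152. ] toolx in G [ 0.5   -0.001 -0.866] F in G [-0.5 -0.7  0.9] 5.525 q [ -4.  26.  39.  97. -38.  86. 142.] 0.021668390655591886
[-4.00986795e-02 -1.08320165e-05  1.05044360e-01] [ 1.16  0.14 -0.01]
arc row [-0.112  0.075  0.   ]
```

Emit:
{"name": "drive_tool", "arguments": {
  "translation": [
    [0,0.14,-0.01],
    [0.2,0,0],
    [0.2,0,0],
    [0.2,0,0]
  ],
  "rot": [
    [0,0,0],
    [0,0,0],
    [0,0,0],
    [0,0,0]
  ]
}}

```text
time: 6.02
position: [0.4982, -0.1251, 0.127]
tool_rot: [[-0.045, -0.076, 0.996], [0.499, 0.862, 0.089], [-0.866, 0.501, -0.001]]
contact_force: [-0.9, -0.3, 0.6]
grip_width: 0.0214
```

```bash
python3 -c "
from h import *
print(*where())"
```

```text
G pos mm [-54.3   1.  127. ] toolx in G [ 0.501  0.002 -0.866] F in G [-0.2  0.9  0.6] 6.025 q [ -5.  26.  38. 100. -39.  83. 142.]
```

Emit:
{"name": "drive_tool", "arguments": {
  "translation": [
    [0.2,0,0],
    [0.2,0,0],
    [0.1,0,0],
    [0,0,0],
    [0,0,0]
  ],
  "rot": [
    [0,0,0],
    [0,0,0],
    [0,0,0],
    [0,0,0],
    [0,0,0]
  ]
}}

```text
time: 6.65
position: [0.4977, -0.1133, 0.1067]
tool_rot: [[-0.044, -0.077, 0.996], [0.498, 0.863, 0.088], [-0.866, 0.5, 0.0]]
contact_force: [-0.3, 0.3, -0.5]
grip_width: 0.0213
```

```bash
python3 -c "
from h import *
print(*where())
c=cam('scene'); im=cv2.resize(c['pixels'][190:310,190:350],None,fx=4,fy=4,interpolation=cv2.INTER_CUBIC);cv2.imwrite('pics/p5.png',im)"
```

```text
G pos mm [-42.4   0.5 106.7] toolx in G [ 0.5    0.    -0.866] F in G [ 0.3  0.3 -0.5] 6.65 q [ -6.  27.  38. 102. -40.  80. 142.]
```

View pics/p5.png

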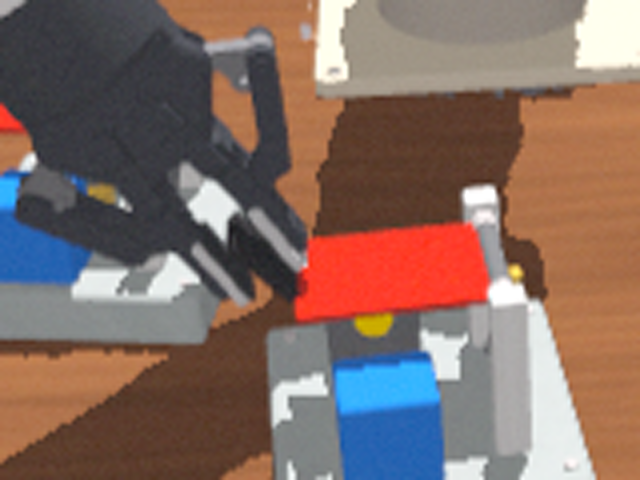

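The tab at (265,250) sits between the pads. Now the opening arc, first half.

Emit:
{"name": "drive_tool", "arguments": {
  "translation": [
    [-0.112,0.078,0],
    [-0.112,0.078,0],
    [-0.112,0.078,0],
    [-0.112,0.078,0],
    [-0.112,0.078,0],
    [-0.112,0.078,0],
    [-0.112,0.078,0],
    [-0.112,0.078,0],
    [-0.112,0.078,0],
    [-0.112,0.078,0]
  ],
  "rot": [
    [0,0,-0.5],
    [0,0,-0.5],
    [0,0,-0.5],
    [0,0,-0.5],
    [0,0,-0.5],
    [0,0,-0.5],
    [0,0,-0.5],
    [0,0,-0.5],
    [0,0,-0.5],
    [0,0,-0.5]
  ]
}}

```text
time: 7.95
position: [0.4955, -0.0883, 0.169]
tool_rot: [[0.017, -0.086, 0.996], [-0.176, 0.981, 0.087], [-0.984, -0.176, 0.002]]
contact_force: [-1.4, -2.5, 0.1]
grip_width: 0.0211
```

```bash
python3 -c "
from h import *
print(*where())"
```

```text
G pos mm [-17.3   0.6 169. ] toolx in G [-0.176 -0.002 -0.984] F in G [-2.4  1.6  0.1] 7.95 q [-40.   5.  41. 110.   8.  65.  92.]
```

Emit:
{"name": "drive_tool", "arguments": {
  "translation": [
    [-0.112,0.078,0],
    [-0.112,0.078,0],
    [-0.112,0.078,0],
    [-0.112,0.078,0],
    [-0.112,0.078,0],
    [-0.112,0.078,0],
    [-0.112,0.078,0],
    [-0.112,0.078,0],
    [-0.112,0.078,0],
    [-0.112,0.078,0],
    [0,0,0],
    [0,0,0]
  ],
  "rot": [
    [0,0,-0.5],
    [0,0,-0.5],
    [0,0,-0.5],
    [0,0,-0.5],
    [0,0,-0.5],
    [0,0,-0.5],
    [0,0,-0.5],
    [0,0,-0.5],
    [0,0,-0.5],
    [0,0,-0.5],
    [0,0,0],
    [0,0,0]
  ]
}}

```text
time: 9.45
position: [0.49, -0.0277, 0.1983]
tool_rot: [[0.068, -0.057, 0.996], [-0.762, 0.642, 0.089], [-0.645, -0.765, 0.0]]
contact_force: [0.9, 3.0, -6.4]
grip_width: 0.0216
```

```bash
python3 -c "
from h import *
print(*where())
c=cam('scene'); im=cv2.resize(c['pixels'][120:300,180:400],None,fx=3,fy=3,interpolation=cv2.INTER_CUBIC);cv2.imwrite('pics/p6.png',im)"
```

```text
G pos mm [ 43.5   0.7 198.3] toolx in G [-0.765 -0.001 -0.645] F in G [ 2.9 -1.1 -6.4] 9.45 q [-59.  16.  31. 111.  38.  81.  53.]
```

View pics/p6.png

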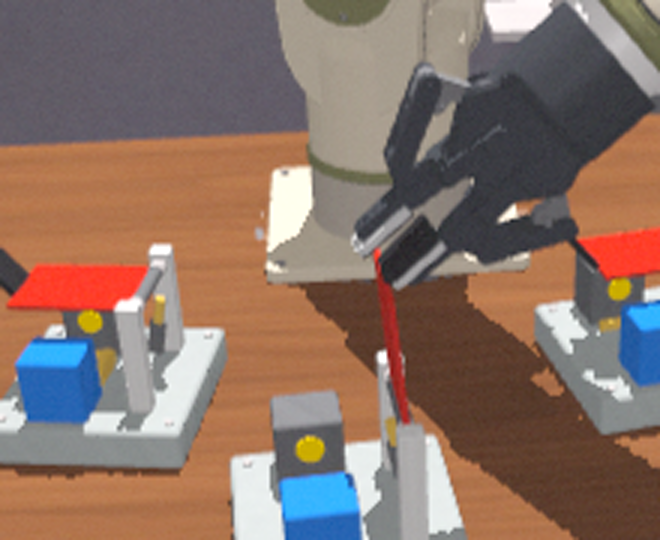

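The flap is past balance, close to vertical and leaning on the rear finger. I'll withdraw along the tab so that it falls open.

Emit:
{"name": "drive_tool", "arguments": {
  "translation": [
    [-0.2,0,0],
    [-0.2,0,0],
    [-0.2,0,0],
    [-0.2,0,0],
    [-0.2,0,0],
    [-0.3,0,0],
    [-0.3,0,0],
    [-0.4,0,0],
    [0,0,0],
    [0,0,0],
    [0,0,0]
  ],
  "rot": [
    [0,0,0],
    [0,0,0],
    [0,0,0],
    [0,0,0],
    [0,0,0],
    [0,0,0],
    [0,0,0],
    [0,0,0],
    [0,0,0.8],
    [0,0,0.9],
    [0,0,0.9]
  ]
}}

```text
time: 10.88
position: [0.4833, 0.0491, 0.2638]
tool_rot: [[0.044, -0.078, 0.996], [-0.482, 0.871, 0.09], [-0.875, -0.484, 0.001]]
contact_force: [-1.1, -0.1, -0.1]
grip_width: 0.0211
```

```bash
python3 -c "
from h import *
print(*where())
c=cam('scene'); P=cloud(c); g=(P-N)@GR*1000
hsv=cv2.cvtColor(c['pixels'],cv2.COLOR_BGR2HSV)
red=((hsv[...,0]<8)|(hsv[...,0]>172))&(hsv[...,1]>150)&(abs(g[...,1])<40)&(abs(g[...,0]-80)<60)&(g[...,2]>90)
q=g[red]; print(len(q)); k=np.argsort(q[:,2]); print(q[k[:8]].mean(0),q[k[-8:]].mean(0))
m=(g[...,0]>60)&(g[...,0]<150)&(abs(g[...,1])<25)&(g[...,2]>150)&(g[...,2]<215)&(hsv[...,2]<90)
print(np.percentile(g[m],[2,98],axis=0) if m.any() else 0)"
```

```text
G pos mm [120.6   0.7 263.8] toolx in G [-0.484 -0.002 -0.875] F in G [ 0.   1.1 -0.1] 10.875 q [-58.   5.  30. 103.  24.  85.  63.]
573
[ 57.45608619  -0.3408113  110.41565955] [ 84.64823604   5.35763445 189.17087314]
[[ 86.80696996 -13.94319823 190.42397513]
 [118.72433815  15.25392032 203.58156998]]
```

The flap is fully open: the plate measures 109° and the tab end is at (119, 203) mm. Next, the block.

Emit:
{"name": "drive_tool", "arguments": {
  "translation": [
    [0,0,0],
    [0,0,0],
    [0,0,0],
    [0,0,0],
    [0,0,0],
    [0,0,0],
    [0,0,0],
    [0,0,0],
    [0,0,0],
    [0,0,0]
  ],
  "rot": [
    [0,0,0.9],
    [0,0,0.9],
    [0,0,0.9],
    [0,0,0.92],
    [0.85,0,0],
    [0.85,0,0],
    [0.85,0,0],
    [0.85,0,0],
    [0.85,0,0],
    [0.82,0,0]
  ],
  "grip": 0.4
}}

```text
time: 12.18
position: [0.4828, 0.0486, 0.2629]
tool_rot: [[-0.001, 0.583, 0.813], [-0.006, 0.813, -0.583], [-1.0, -0.006, 0.003]]
contact_force: [0.8, -0.2, -0.1]
grip_width: 0.0511
```

Emit:
{"name": "drive_tool", "arguments": {
  "translation": [
    [0,-0.5,0.29],
    [0,-0.5,0.29],
    [0,-0.5,0.29],
    [0,-0.5,0.29],
    [0,-0.5,0.29],
    [0,-0.5,0.29],
    [0,-0.5,0.29],
    [0,-0.5,0.29],
    [0,-0.5,0.29],
    [0,-0.5,0.29],
    [0,-0.5,0.29],
    [0,-0.5,0.29],
    [0,0,0],
    [0,0,0]
  ],
  "rot": [
    [0,0,0],
    [0,0,0],
    [0,0,0],
    [0,0,0],
    [0,0,0],
    [0,0,0],
    [0,0,0],
    [0,0,0],
    [0,0,0],
    [0,0,0],
    [0,0,0],
    [0,0,0],
    [0,0,0],
    [0,0,0]
  ]
}}

```text
time: 13.92
position: [0.451, -0.2959, 0.2641]
tool_rot: [[-0.001, 0.579, 0.815], [-0.004, 0.815, -0.579], [-1.0, -0.004, 0.001]]
contact_force: [0.3, 0.6, -0.2]
grip_width: 0.0513
```

```bash
python3 -c "
from h import *
from scipy.spatial.transform import Rotation as Ro
s=read_state();print(*where(),s['grip_width'])
y=np.radians(54.4); b=np.array([np.cos(y),np.sin(y),0]); x=np.array([0,0,-1.]); R=np.stack([x,b,np.cross(x,b)],1)
print('rot units',(Ro.from_matrix(s['tool_rot'].T@R).as_rotvec(degrees=True)/8).round(3))
print(delta([.4512,-.2965,.045]))
"
```

```text
G pos mm [-220.2   63.   264.1] toolx in G [-0.004  0.002 -1.   ] F in G [ 0.6 -0.3 -0.2] 13.925 q [-25.  10.  60.  96.  -9.  79.  91.] 0.051313787050944214
rot units [0.023 0.01  0.03 ]
[4.38 0.01 0.  ]
```

Emit:
{"name": "drive_tool", "arguments": {
  "translation": [
    [0.5,0,0],
    [0.5,0,0],
    [0.5,0,0],
    [0.5,0,0],
    [0.5,0,0],
    [0.5,0,0],
    [0.5,0,0],
    [0.4,0,0],
    [0.4,0,0],
    [0.3,0,0],
    [0.2,0,0],
    [0,0,0],
    [0,0,0]
  ],
  "rot": [
    [0,0,0.03],
    [0,0,0],
    [0,0,0],
    [0,0,0],
    [0,0,0],
    [0,0,0],
    [0,0,0],
    [0,0,0],
    [0,0,0],
    [0,0,0],
    [0,0,0],
    [0,0,0],
    [0,0,0]
  ]
}}

```text
time: 15.55
position: [0.4516, -0.2975, 0.0248]
tool_rot: [[0.004, 0.58, 0.814], [-0.001, 0.814, -0.58], [-1.0, 0.001, 0.003]]
contact_force: [-0.2, -0.1, -0.2]
grip_width: 0.0509
```

Emit:
{"name": "drive_tool", "arguments": {
  "translation": [
    [0,0,0],
    [0,0,0],
    [0,0,0],
    [0,0,0],
    [0,0,0]
  ],
  "rot": [
    [0,0,0],
    [0,0,0],
    [0,0,0],
    [0,0,0],
    [0,0,0]
  ],
  "grip": 0.9,
  "squeeze": 40
}}

```text
time: 16.18
position: [0.4518, -0.2974, 0.0248]
tool_rot: [[0.004, 0.58, 0.814], [-0.001, 0.814, -0.58], [-1.0, 0.001, 0.004]]
contact_force: [-1.4, -0.0, 6.8]
grip_width: 0.0234
```

Emit:
{"name": "drive_tool", "arguments": {
  "translation": [
    [-0.2,0,0],
    [-0.4,0,0],
    [-0.4,0,0],
    [-0.5,0,0],
    [-0.5,0,0],
    [-0.5,0,0],
    [-0.3,0,0],
    [0,0,0],
    [0,0,0],
    [0,0,0],
    [0,0,0],
    [0,0,0],
    [0,0,0],
    [0,0,0]
  ],
  "rot": [
    [0,0,0],
    [0,0,0],
    [0,0,0],
    [0,0,0],
    [0,0,0],
    [0,0,0],
    [0,0,0],
    [-0.85,0,0],
    [-0.85,0,0],
    [-0.85,0,0],
    [-0.85,0,0],
    [-0.85,0,0],
    [-0.82,0,0],
    [0,0,0]
  ]
}}

```text
time: 17.92
position: [0.4508, -0.2971, 0.1646]
tool_rot: [[0.003, -0.088, 0.996], [-0.001, 0.996, 0.088], [-1.0, -0.001, 0.003]]
contact_force: [-0.0, 0.2, -1.2]
grip_width: 0.0237
```

Emit:
{"name": "drive_tool", "arguments": {
  "translation": [
    [0,0.3,0.09],
    [0,0.42,0.124],
    [0,0.42,0.124],
    [0,0.42,0.124],
    [0,0.42,0.124],
    [0,0.42,0.124],
    [0,0.42,0.124],
    [0,0.42,0.124],
    [0,0.42,0.124],
    [0,0.42,0.124],
    [0,0.1,0.03],
    [0,0,0],
    [0,0,0]
  ],
  "rot": [
    [0,0,0],
    [0,0,0],
    [0,0,0],
    [0,0,0],
    [0,0,0],
    [0,0,0],
    [0,0,0],
    [0,0,0],
    [0,0,0],
    [0,0,0],
    [0,0,0],
    [0,0,0],
    [0,0,0]
  ]
}}

```text
time: 19.55
position: [0.4938, -0.0845, 0.1643]
tool_rot: [[0.003, -0.087, 0.996], [-0.001, 0.996, 0.087], [-1.0, -0.001, 0.003]]
contact_force: [0.1, 0.0, -1.1]
grip_width: 0.0238
```

```bash
python3 -c "
from h import *
from scipy.spatial.transform import Rotation as Ro
s=read_state();print(*where(),s['grip_width'])
x=np.array([0,0,-1.]); R=np.stack([x,EX,np.cross(x,EX)],1)
print('rot units',(Ro.from_matrix(s['tool_rot'].T@R).as_rotvec(degrees=True)/8).round(3))
print(delta(G2W([-.012,0,.055])))
c=cam('top'); P=cloud(c); g=(P-N)@GR*1000; im=c['pixels']
cv2.imwrite('pics/p7.png',np.hstack([cv2.resize(im[150:290,280:430],(375,350)),cv2.resize(cam('scene')['pixels'][150:330,210:390],(400,350))]))
"
```

```text
G pos mm [-13.3   1.9 164.3] toolx in G [-0.001 -0.003 -1.   ] F in G [ 0.  -0.1 -1.1] 19.55 q [-36.   6.  43. 109.  -5.  66. 104.] 0.023802028185403744
rot units [-0.002  0.019  0.008]
[2.19 0.03 0.03]
```

View pics/p7.png

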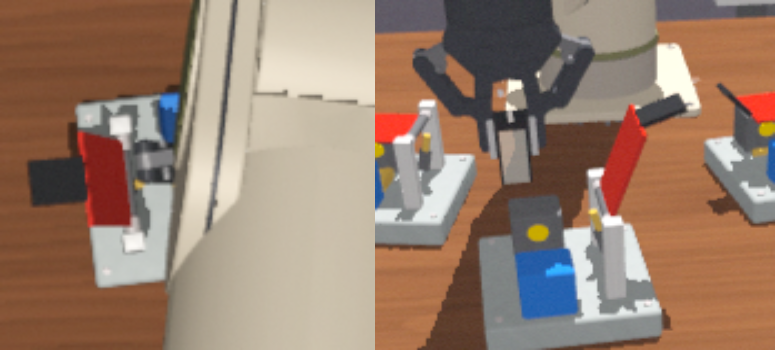

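The block is held upright with its clear face to the sensor side, and the flap is open. I'll lower it between the towers.

Emit:
{"name": "drive_tool", "arguments": {
  "translation": [
    [0.3,0,0.04],
    [0.4,0,0],
    [0.4,0,0],
    [0.4,0,0],
    [0.3,0,0],
    [0.2,0,0],
    [0.1,0,0],
    [0,0,0]
  ],
  "rot": [
    [0,0.02,0],
    [0,0,0],
    [0,0,0],
    [0,0,0],
    [0,0,0],
    [0,0,0],
    [0,0,0],
    [0,0,0]
  ]
}}

```text
time: 20.65
position: [0.4961, -0.0834, 0.0593]
tool_rot: [[0.0, -0.089, 0.996], [-0.001, 0.996, 0.089], [-1.0, -0.001, -0.0]]
contact_force: [0.4, 0.0, -0.4]
grip_width: 0.0233
```

Emit:
{"name": "drive_tool", "arguments": {
  "translation": [
    [0.02,0,0],
    [0.02,0,0],
    [0.01,0,0],
    [0,0,0]
  ],
  "rot": [
    [0,0,0],
    [0,0,0],
    [0,0,0],
    [0,0,0]
  ]
}}

```text
time: 21.15
position: [0.4961, -0.0833, 0.0568]
tool_rot: [[0.0, -0.089, 0.996], [-0.001, 0.996, 0.089], [-1.0, -0.001, 0.0]]
contact_force: [0.1, 0.2, 0.3]
grip_width: 0.0233
```

Emit:
{"name": "drive_tool", "arguments": {
  "translation": [
    [0.02,0,0],
    [0.02,0,0],
    [0,0,0]
  ],
  "rot": [
    [0,0,0],
    [0,0,0],
    [0,0,0]
  ]
}}

```text
time: 21.52
position: [0.496, -0.0833, 0.0548]
tool_rot: [[0.0, -0.089, 0.996], [-0.001, 0.996, 0.089], [-1.0, -0.001, -0.0]]
contact_force: [0.1, -0.0, 0.5]
grip_width: 0.0236
```

Emit:
{"name": "drive_tool", "arguments": {
  "translation": [
    [0,0.04,0],
    [0,0.04,0],
    [0,0.04,0],
    [0,0.04,0],
    [0,0,0]
  ],
  "rot": [
    [0,0,0],
    [0,0,0],
    [0,0,0],
    [0,0,0],
    [0,0,0]
  ]
}}

```text
time: 22.15
position: [0.4953, -0.075, 0.0548]
tool_rot: [[0.0, -0.089, 0.996], [-0.001, 0.996, 0.089], [-1.0, -0.001, 0.0]]
contact_force: [0.7, 0.3, 1.3]
grip_width: 0.0238
```

Emit:
{"name": "drive_tool", "arguments": {
  "translation": [
    [0.01,0.02,0],
    [0,0.02,0],
    [0,0.02,0],
    [0,0,0]
  ],
  "rot": [
    [0,0,0],
    [0,0,0],
    [0,0,0],
    [0,0,0]
  ]
}}

```text
time: 22.65
position: [0.4955, -0.0733, 0.0548]
tool_rot: [[0.001, -0.088, 0.996], [-0.002, 0.996, 0.088], [-1.0, -0.002, 0.001]]
contact_force: [-1.0, -4.1, 5.7]
grip_width: 0.0237
```

Emit:
{"name": "drive_tool", "arguments": {
  "translation": [
    [0,0.02,0],
    [0,0,0]
  ],
  "rot": [
    [0,0,0],
    [0,0,0]
  ]
}}

```text
time: 22.9
position: [0.4955, -0.0722, 0.0548]
tool_rot: [[0.001, -0.088, 0.996], [-0.002, 0.996, 0.088], [-1.0, -0.002, 0.001]]
contact_force: [-0.4, -4.7, 4.3]
grip_width: 0.0237
```

Emit:
{"name": "drive_tool", "arguments": {
  "translation": [
    [-0.005,0.02,0],
    [0,0,0]
  ],
  "rot": [
    [0,0,0],
    [0,0,0]
  ]
}}

```text
time: 23.15
position: [0.4952, -0.0706, 0.0548]
tool_rot: [[0.001, -0.089, 0.996], [-0.001, 0.996, 0.089], [-1.0, -0.001, 0.001]]
contact_force: [0.3, -2.4, 5.1]
grip_width: 0.0235
```

Emit:
{"name": "drive_tool", "arguments": {
  "translation": [
    [0,0.02,0],
    [0,0,0]
  ],
  "rot": [
    [0,0,0],
    [0,0,0]
  ]
}}

```text
time: 23.4
position: [0.4951, -0.0704, 0.0548]
tool_rot: [[0.001, -0.088, 0.996], [-0.002, 0.996, 0.088], [-1.0, -0.002, 0.001]]
contact_force: [0.9, -7.1, 4.6]
grip_width: 0.0238
```

Motion has stalled on the stop with the force rising, so I'll press a little more and hold.

Emit:
{"name": "drive_tool", "arguments": {
  "translation": [
    [0,0.02,0],
    [0,0,0],
    [0,0,0]
  ],
  "rot": [
    [0,0,0],
    [0,0,0],
    [0,0,0]
  ]
}}

```text
time: 23.78
position: [0.4951, -0.0703, 0.0548]
tool_rot: [[0.001, -0.087, 0.996], [-0.003, 0.996, 0.087], [-1.0, -0.003, 0.001]]
contact_force: [1.9, -9.3, 4.1]
grip_width: 0.0234
```

Emit:
{"name": "drive_tool", "arguments": {
  "translation": [
    [-0.005,0.015,0],
    [0,0,0],
    [0,0,0],
    [0,0,0],
    [0,0,0],
    [0,0,0],
    [0,0,0],
    [0,0,0]
  ],
  "rot": [
    [0,0,0],
    [0,0,0],
    [0,0,0],
    [0,0,0],
    [0,0,0],
    [0,0,0],
    [0,0,0],
    [0,0,0]
  ]
}}

```text
time: 24.78
position: [0.4951, -0.0703, 0.0548]
tool_rot: [[0.002, -0.087, 0.996], [-0.004, 0.996, 0.087], [-1.0, -0.004, 0.001]]
contact_force: [3.8, -11.3, -0.5]
grip_width: 0.0234
```

Emit:
{"name": "drive_tool", "arguments": {
  "translation": [
    [0,-0.015,0],
    [0,-0.015,0],
    [0,0,0]
  ],
  "rot": [
    [0,0,0],
    [0,0,0],
    [0,0,0]
  ]
}}

```text
time: 25.15
position: [0.4951, -0.0704, 0.0548]
tool_rot: [[0.001, -0.088, 0.996], [-0.003, 0.996, 0.088], [-1.0, -0.003, 0.001]]
contact_force: [3.1, -7.1, 0.5]
grip_width: 0.0233
```

Emit:
{"name": "drive_tool", "arguments": {
  "translation": [
    [0,0,0],
    [0,0,0],
    [0,0,0],
    [0,0,0]
  ],
  "rot": [
    [0,0,0],
    [0,0,0],
    [0,0,0],
    [0,0,0]
  ],
  "grip": 0.55
}}

```text
time: 25.65
position: [0.4946, -0.0689, 0.0546]
tool_rot: [[-0.0, -0.089, 0.996], [-0.001, 0.996, 0.089], [-1.0, -0.001, -0.0]]
contact_force: [-0.9, -1.6, 0.7]
grip_width: 0.0385
```

Emit:
{"name": "drive_tool", "arguments": {
  "translation": [
    [-0.1,0,0],
    [-0.2,0,0],
    [-0.3,0,0],
    [-0.4,0,0],
    [-0.5,0,0],
    [-0.5,0,0],
    [-0.5,0,0],
    [-0.5,0,0],
    [-0.5,0,0],
    [-0.5,0,0],
    [-0.3,0,0]
  ],
  "rot": [
    [0,0,0],
    [0,0,0],
    [0,0,0],
    [0,0,0],
    [0,0,0],
    [0,0,0],
    [0,0,0],
    [0,0,0],
    [0,0,0],
    [0,0,0],
    [0,0,0]
  ]
}}

```text
time: 27.02
position: [0.495, -0.0692, 0.2717]
tool_rot: [[0.002, -0.088, 0.996], [-0.0, 0.996, 0.088], [-1.0, -0.0, 0.002]]
contact_force: [0.2, 0.4, 0.2]
grip_width: 0.0382
```

```bash
python3 -c "
from h import *
print(*where())
for n in ('scene','top'):
    c=cam(n); P=cloud(c); g=(P-N)@GR*1000
    m=(abs(g[...,0])<25)&(abs(g[...,1])<20)&(abs(g[...,2]-90)<4)
    q=g[m]; print(n,m.sum(),q.mean(0) if len(q) else '', cv2.minAreaRect(q[:,:2].astype(np.float32)) if len(q) else '')
    if n=='scene': cv2.imwrite('pics/p8.png',cv2.resize(c['pixels'][170:340,210:390],None,fx=3.5,fy=3.5,interpolation=cv2.INTER_CUBIC))
print(delta(G2W([.160,0,.27])))
"
```

```text
G pos mm [  1.8  -0.6 271.7] toolx in G [-0.    -0.002 -1.   ] F in G [ 0.4 -0.2  0.2] 27.025 q [-39.   0.  43. 101.  -0.  79.  99.]
scene 129 [ 1.83076778 -0.9200496  90.29042646] ((1.6471118927001953, 1.5743227005004883), (28.131059646606445, 23.74923324584961), 89.76996612548828)
top 0  
[ 0.03  3.16 -0.02]
```

View pics/p8.png

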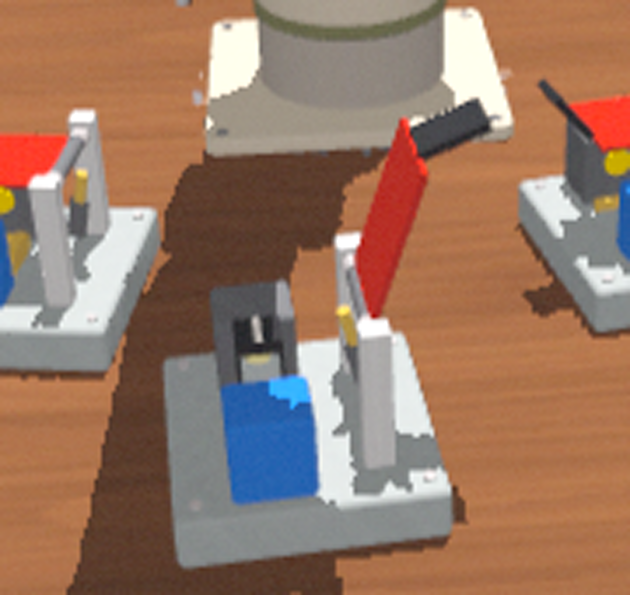

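The block stands in the nest, black cap at (258,330), with its white line along the light path. The flap is open. Next: go behind the tab end with the fingers shut.

Emit:
{"name": "drive_tool", "arguments": {
  "translation": [
    [0,0.3,0],
    [0,0.45,0],
    [0,0.45,0],
    [0,0.45,0],
    [0,0.45,0],
    [0,0.45,0],
    [0,0.4,0],
    [0,0.25,0],
    [0,0,0],
    [0.4,0,0],
    [0.4,0,0],
    [0.4,0,0],
    [0.3,0,0],
    [0.2,0,0],
    [0,0,0]
  ],
  "rot": [
    [0,0,0],
    [0,0,0],
    [0,0,0],
    [0,0,0],
    [0,0,0],
    [0,0,0],
    [0,0,0],
    [0,0,0],
    [0,0,0],
    [0,0,0],
    [0,0,0],
    [0,0,0],
    [0,0,0],
    [0,0,0],
    [0,0,0]
  ],
  "grip": 1.0
}}

```text
time: 29.0
position: [0.4803, 0.0901, 0.1842]
tool_rot: [[-0.001, -0.088, 0.996], [-0.001, 0.996, 0.088], [-1.0, -0.001, -0.001]]
contact_force: [0.5, 0.2, -0.0]
grip_width: -0.0002
```

```bash
python3 -c "
from h import *
print(*where())"
```

```text
G pos mm [1.617e+02 1.000e-01 1.842e+02] toolx in G [-0.001  0.001 -1.   ] F in G [ 0.1 -0.5 -0. ] 29.0 q [-48.   3.  33. 109.  -2.  69.  81.]
```

Emit:
{"name": "drive_tool", "arguments": {
  "translation": [
    [0,-0.12,0],
    [0,-0.12,0],
    [0,-0.12,0],
    [0,-0.12,0],
    [0,-0.12,0],
    [0,-0.12,0],
    [0,-0.15,0],
    [0,-0.15,0],
    [0,-0.15,0],
    [0,-0.15,0],
    [0,-0.15,0],
    [0,-0.15,0]
  ],
  "rot": [
    [0,0,0],
    [0,0,0],
    [0,0,0],
    [0,0,0],
    [0,0,0],
    [0,0,0],
    [0,0,0],
    [0,0,0],
    [0,0,0],
    [0,0,0],
    [0,0,0],
    [0,0,0]
  ]
}}

```text
time: 30.5
position: [0.4876, 0.009, 0.1845]
tool_rot: [[-0.0, -0.088, 0.996], [-0.001, 0.996, 0.088], [-1.0, -0.001, -0.0]]
contact_force: [-0.4, 1.7, 1.4]
grip_width: 0.0002
```

Emit:
{"name": "drive_tool", "arguments": {
  "translation": [
    [0,-0.15,0],
    [0,-0.15,0],
    [0,-0.15,0],
    [0,-0.15,0],
    [0,-0.15,0],
    [0,-0.15,0],
    [0,-0.15,0],
    [0,-0.15,0],
    [0,-0.15,0],
    [0,-0.15,0],
    [0,0,0]
  ],
  "rot": [
    [0,0,0],
    [0,0,0],
    [0,0,0],
    [0,0,0],
    [0,0,0],
    [0,0,0],
    [0,0,0],
    [0,0,0],
    [0,0,0],
    [0,0,0],
    [0,0,0]
  ]
}}

```text
time: 31.88
position: [0.4944, -0.0657, 0.1848]
tool_rot: [[0.0, -0.088, 0.996], [-0.001, 0.996, 0.088], [-1.0, -0.001, -0.0]]
contact_force: [-0.4, 0.1, -0.7]
grip_width: 0.0005
```

```bash
python3 -c "
from h import *
print(*where())
c=cam('scene'); P=cloud(c); g=(P-N)@GR*1000
hsv=cv2.cvtColor(c['pixels'],cv2.COLOR_BGR2HSV)
red=((hsv[...,0]<8)|(hsv[...,0]>172))&(hsv[...,1]>150)&(abs(g[...,1])<45)&(abs(g[...,0]-20)<80)&(g[...,2]>90)
q=g[red]; print(len(q),np.percentile(q,[3,50,97],axis=0))
"
```

```text
G pos mm [  5.3  -0.3 184.8] toolx in G [-0.001  0.    -1.   ] F in G [ 0.1  0.4 -0.7] 31.875 q [-37.   5.  42. 108.  -3.  69. 101.]
948 [[-29.90350849 -29.7613234  103.08374454]
 [  8.54108204  -1.67121691 104.78274609]
 [ 48.91915608  31.77933064 106.20558918]]
```

Emit:
{"name": "drive_tool", "arguments": {
  "translation": [
    [-0.4,0,0],
    [-0.5,0,0],
    [-0.5,0,0],
    [-0.4,0,0],
    [0,0,0],
    [0,0,0]
  ],
  "rot": [
    [0,0,0],
    [0,0,0],
    [0,0,0],
    [0,0,0],
    [0,0,0],
    [0,0,0]
  ]
}}

```text
time: 32.67
position: [0.4941, -0.0647, 0.274]
tool_rot: [[-0.001, -0.089, 0.996], [-0.001, 0.996, 0.089], [-1.0, -0.001, -0.001]]
contact_force: [-0.5, -0.2, -0.3]
grip_width: -0.0004
```

```bash
python3 -c "
from h import *
import pickle
print(*where())
c=cam('scene'); P=cloud(c); g=(P-N)@GR*1000
hsv=cv2.cvtColor(c['pixels'],cv2.COLOR_BGR2HSV)
m=(abs(g[...,0])<25)&(abs(g[...,1])<20)&(g[...,2]>35)&(g[...,2]<95)
print('under flap',m.sum(),np.percentile(g[m],[5,50,95],axis=0))
s=pickle.load(open('scene0.pkl','rb')); 
for nm,(v0,v1,u0,u1) in dict(blade=(345,380,65,215),roller_tin=(255,355,445,520),otherblock=(292,335,128,160)).items():
    print(nm,np.abs(c['pixels'][v0:v1,u0:u1].astype(int)-s['pixels'][v0:v1,u0:u1]).mean())
cv2.imwrite('pics/p9.png',cv2.resize(c['pixels'][170:390,60:530],(800,374),interpolation=cv2.INTER_CUBIC))
"
```

```text
G pos mm [ 6.30e+00 -1.00e-01  2.74e+02] toolx in G [-0.001  0.001 -1.   ] F in G [-0.1  0.5 -0.3] 32.675 q [-39.   0.  41. 100.  -0.  79.  98.]
under flap 132 [[ -9.47955498 -12.06221625  68.33744614]
 [  1.49052767  -9.93842579  77.34666672]
 [ 12.17951161  -7.77326267  87.11837927]]
blade 3.0302857142857142
roller_tin 8.195377777777777
otherblock 3.2819767441860463
```

View pics/p9.png

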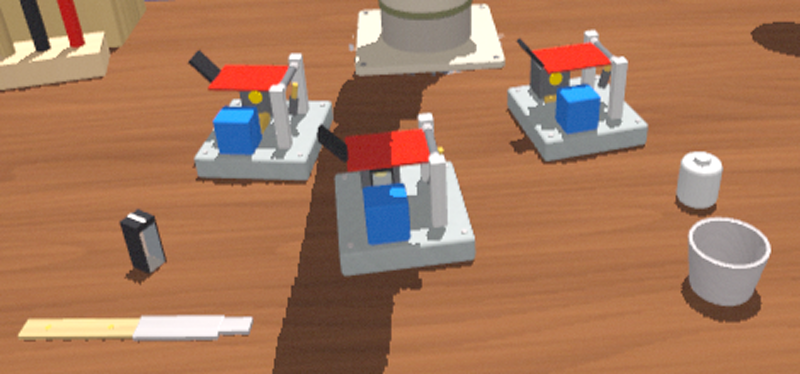

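```bash
python3 -c "
from cell import ticket
print(ticket.close_job())"
```

```text
the job is handed in; nothing more can be done
None
```

The job is done and handed in at about 33 s of the 67 s allowed; no verdict was reported. I opened the far gauge's flap, stood the nearer glass block in the nest, pressed it on the stop, pushed the flap shut again and lifted the arm clear.

- **Flap open:** it was over and resting on its stop before I fetched the block, with the plate measured at 109°.
- **Press:** I held the block against the stop for about a second, with 11 N read at the wrist. Deck friction may account for a few newtons of that, because about 4 N showed while the block was still sliding.
- **Block:** it stands upright, white line along the light path. The scene camera puts its middle 1 to 2 mm behind nominal, which matches the bias I saw in that camera. The top camera could not confirm this because the arm blocked its view.
- **Flap shut:** it is level at the same height as at the start, 104.8 mm at the plate's top, with the block under it.
- **Bystanders:** the roller, blade, tin and other block look unmoved in the last picture. The roller and tin patch differed somewhat more from the first picture (8 against 3 for the others). I took this to be the arm's shadow having moved away but did not check further.

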